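Unhook the double hook from the strap loop and bin both

ROBOT

A 7-joint arm with a two-finger parallel gripper is mounted at the origin on a cart in front of the work surface, level with it; the furniture and walls round the work are solid. World frame = base frame: x ahead of the robot, y to its left, z up, the work surface at z = 0. Lengths are in m, angles in degrees, forces in N, time in s.
With the tool pointing down it reaches from about 0.4 to 0.85 m from the base axis. Payload 6.9 kg.
Tool frame: the origin (TCP) lies at the very end of the fingers, on their centre line; the grasp point (between the pads) lies 19 mm behind it; z points along the fingers, y is the line along which they close (so a half turn about z gives the same grasp; the last joint's range is limited). The gripper opens to 85 mm and grips with 20 to 120 N. Pads are 22 mm wide; open, the fingers measure 114 mm over their backs; the gripper's body (76 mm by 85 mm) begins 54 mm behind the grasp point. The pads swing forward as they close: fully open they stand 13 mm farther back than shut.
Start: joints at [-59.616, 29.078, -13.613, 85.955, 7.202, 65.827, -8.869], TCP at [0.258, 0.569, 0.231] pointing down, gripper open.
Joint ranges: [-176.47, 176.47], [-13.61, 117.27], [-81.72, 77.17], [0.22, 143.17], [-87.28, 267.28], [10, 112.55], [-165.47, 165.47]. Speed limits (degrees/s): [136.94, 136.94, 180, 180, 180, 180, 180].

INTERFACE

Orientations are given as a 3x3 rotation matrix whose columns are the frame's x, y, z axes.
In Python, from workcell import bot gives the robot as it stands.
- The arm moves only by the tool step_arm, never from a script. Its argument "deltas" is a list of rows, each a list of 2 entries, a list of its own where there are three numbers: the shift along the tool's x, y, z in m, then the turn, a rotation vector about the tool's x, y, z in degrees. A call has 1 to 20 rows; each row shifts and turns the commanded pose from where the row before left it, along the tool's axes as they then stand; what a row does not reach is not made up. A row lasts 1/12 s, in which the tool goes at most 41.7 mm and 7.16 degrees, less where a joint would pass 70% of its speed; a pose out of reach is approached as far as the arm can. A call with a gripper value outside its range is refused whole. "claw" is the finger opening in m, from 0 to 0.0854, set as the call begins (left out, the last holds). The fingers move at their own pace and stop on an object; the grip force is fixed at half the most. Time passes only in rows, so rows that do not move let the fingers close. It gives the time, the measured TCP pose, the force, the opening and the grip force at its end, in the units of the state.
- bot.read_state(): the state, without advancing time (a new reading comes with each control period).
- bot.grab_frame(name): name is "scene" or "top"; returns a dict with "pixels" (384x512x3 uint8, blue, green, red), "z_map" (384x512 float32, m along the optical axis (not along the pixel's ray), 0 where there is no reading), "camera_matrix" (3x3 intrinsics, pixels), "R" (3x3) and "t" (3): a world point X has camera coordinates R X + t. Camera axes: x right, y down, z forward; pixel columns grow to the right and rows downward; lengths in m; the calibration is good to about 2 mm. A picture is of the moment at which its call begins.
- bot.job_done(): hands the job in; it is judged then, once.
Trained networks look in a picture, given as the dict that the camera call returned (one of the last four; its "shot" number tells which), for a name from the list of things; names that differ only in an ending like _2 or _b are one class to them, and where a whole thing is asked for, a point or a joint stands for the part that bears it (a point fixed in the world has none). Each returns a list of dicts, best first, with "conf" (0 to 1); they miss things now and then, are a little off and sometimes report something else, mostly with a low value. They report only what shows in the picture. A call takes as long as a camera call. They do not tell look-alikes from the thing itself.
- bot.look_for(picture, target): "position" ([x, y, z] in m, in world coordinates, good to about 4 mm: the middle of the surface that is visible of it).
- bot.masks_of(picture, target): "region" (384x512 bool, what is visible of it).
- bot.spot_point(picture, target): "position" ([x, y, z] in m, in world coordinates, good to about 4 mm: a listed point, or the origin of a listed thing).
The state is a dict: "clock": time; "joint_pos": joint angles; "joint_velocities": joint speeds; "tau": joint torques, N m; "eef_pos": TCP position; "eef_rot": TCP orientation; "ft_force": force on the tool from outside, world axes, zero at the start; "moment": the same for the moment, N m; "gripper_width": finger opening in m; "finger_force": force on a finger pad.
Only numpy, scipy, OpenCV 4.12 (cv2) and the standard library are available. Lean on these libraries where they do the work, as an engineer would, in place of code of your own. Each camera call takes 0.05 s, during which the arm holds its last target. There are 200 camera calls.

TASK

The steel double hook is caught crosswise under the bars of the bowed strap loop. Twist the two a quarter turn against each other and lift them apart, then put the hook in the square bin and the loop, lying flat, in the long bin.

Things in the scene. Friction and masses are not known exactly. Their poses are not given: they have to be found in the camera images.
- hook_mid (a point): Steel double hook, 84 mm tall, 130 g, upright; point: its centre, 42 mm above the underside, z up. Foot: prongs along x, 61 mm tip to tip, 10 wide, tips 15.5 tall, hub 22 mm across. Shank 10 mm. Head: flat plate 30 mm wide (x), 12 thick (y), 10 to 42 mm above the point; grip across y. It stands in the loop, prongs (x) under the loop's long bars: lifted straight up it takes the loop along.
- loop_mid (a point): Loose bowed strap loop of 8 mm steel bar, 108 mm long (y), 48 wide (x), 30 tall, 120 g; point: its centre, 15 mm above its underside, z up. Short end bars lie on the bench; long bars arch up, flat for the middle 76 mm, their axes 26 mm up, 22 mm free below. Opening 32 x 92 mm: the prongs pass up through it when along its y within 15 degrees. Grip across x at mid-length.
- square_bin_in (a point): Square open grey steel bin, 140 x 140 mm outside, 30 mm tall, walls and floor 4 mm, fixed to the bench; the point is the centre of its inner floor, axes along its sides, z up.
- long_bin_in (a point): Long open grey steel bin, 140 mm (its x axis) x 200 mm (its y axis) outside, 30 mm tall, walls and floor 4 mm, fixed to the bench; the point is the centre of its inner floor, axes along its sides, z up.
There are look-alikes about, which are no part of the job. What is shaped like the part that bears hook_mid but blue is not meant.

How it is judged:
By the outcome, as a careful person would: the job done as asked, in the order asked, and still so for the second after the job is handed in, with the robot touching nothing.
It also fails if it takes over 64 s, if anything falls off the work surface, if the arm or the gripper's body presses on something with over 40 N, if the wrist force passes 120 N, or if a joint passes its speed limit or range.

## Working session

There is one attempt and no reset: what is moved stays moved. The work goes in short steps, Python scripts to look and compute and a tool call to move; the robot and the scene stay as the last step left them, time stands still between calls to the robot, and variables do not carry over. Pictures are saved under pics/ and viewed, at most 10 in all, crops included, and the job is handed in when it is done.

Besides the shell and the picture viewer there is one more tool, called after "Request:" as name(argument=value, ...), one argument or row to a line, values as JSON. step_arm: Moves the arm, as the interface text tells. Its arguments: {"type":"object","properties":{"deltas":{"type":"array"},"claw":{"type":"number"}},"required":["deltas"]}

```bash
mkdir -p pics
cat > h.py <<'E'
import numpy as np, cv2
from workcell import bot
def cloud(f):
    z=f["z_map"];K=np.array(f["camera_matrix"]);R=np.array(f["R"]);t=np.array(f["t"])
    v,u=np.mgrid[:z.shape[0],:z.shape[1]]
    P=np.stack([(u-K[0,2])/K[0,0]*z,(v-K[1,2])/K[1,1]*z,z],-1)
    W=(P-t)@R; W[z==0]=np.nan
    return W
def px(f,X):
    c=np.array(f["R"])@X+np.array(f["t"]);K=np.array(f["camera_matrix"]);p=K@c;return np.round(p[:2]/p[2])
E
python3 - <<'E'
from h import *
ims=[]
for n in("top","scene"):
    f=bot.grab_frame(n);ims.append(f["pixels"])
    np.savez(n,**{k:f[k] for k in("pixels","z_map","camera_matrix","R","t")})
    for T in("hook_mid","loop_mid","square_bin_in","long_bin_in"):
        for d in bot.spot_point(f,T)[:4]: print(n,T,round(d["conf"],2),np.round(d["position"],3),px(f,np.array(d["position"])))
cv2.imwrite("pics/a.png",ims[0]);cv2.imwrite("pics/b.png",ims[1])
s=bot.read_state();print(s["clock"],s["eef_pos"],np.round(s["eef_rot"],3))
E
```

```text
top hook_mid 0.71 [ 0.561 -0.022  0.044] [280. 156.]
top hook_mid 0.59 [ 0.442 -0.077  0.039] [305. 206.]
top hook_mid 0.45 [0.472 0.05  0.042] [250. 195.]
top loop_mid 0.57 [0.47  0.049 0.016] [250. 196.]
top square_bin_in 0.87 [ 0.514 -0.257  0.006] [378. 175.]
top long_bin_in 0.69 [0.504 0.316 0.005] [139. 186.]
scene hook_mid 0.62 [ 0.559 -0.02   0.04 ] [265. 164.]
scene hook_mid 0.56 [ 0.443 -0.081  0.04 ] [320. 179.]
scene loop_mid 0.85 [0.468 0.053 0.016] [265. 207.]
scene square_bin_in 0.81 [ 0.514 -0.251  0.007] [348. 148.]
scene long_bin_in 0.63 [0.507 0.317 0.005] [145. 258.]
0.5 [0.25759653 0.56939234 0.23123971] [[-0.911  0.412 -0.   ]
 [ 0.412  0.911 -0.   ]
 [-0.    -0.    -1.   ]]
```

View pics/a.png

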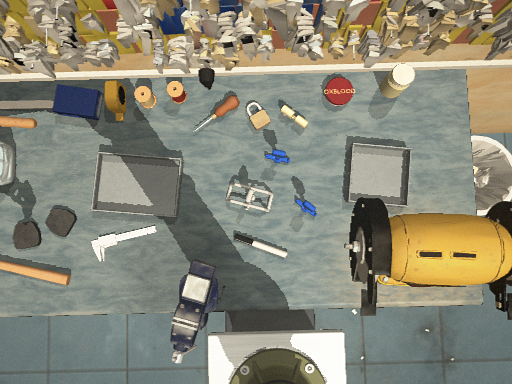

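View pics/b.png

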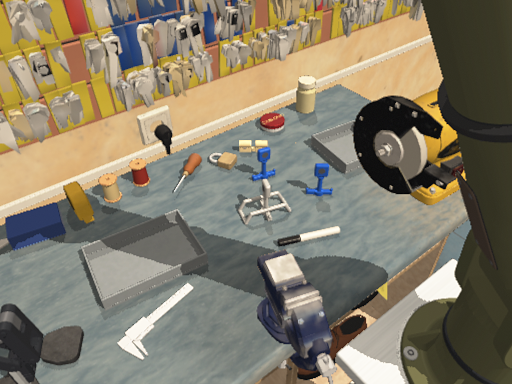

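The steel hook stands in the loop at top (250,195) / scene (266,200). The look-alikes are the blue hooks at top (277,157) and (306,207), so I'm choosing the steel one. The yellow grinder sits close to the square bin.

Run:
```python
from h import *
F={n:dict(np.load(n+".npz")) for n in("top","scene")}
W={n:cloud(F[n]).reshape(-1,3) for n in F}
A=np.vstack(list(W.values()))
def rect(P,c,r,z0,z1,tag):
    m=(np.hypot(P[:,0]-c[0],P[:,1]-c[1])<r)&(P[:,2]>z0)&(P[:,2]<z1)
    Q=P[m]; (cx,cy),(w,h),a=cv2.minAreaRect((Q[:,:2]*1000).astype(np.float32))
    print(tag,m.sum(),np.round([cx,cy,w,h,a],1),'zmax',Q[:,2].max().round(4),'mean',Q[:,:2].mean(0).round(4))
for n in W:
    P=W[n]
    rect(P,(.47,.05),.05,.055,.095,n+' head'); rect(P,(.47,.05),.075,.018,.036,n+' loop')
    rect(P,(.514,-.256),.11,.022,.034,n+' sq'); rect(P,(.505,.316),.13,.022,.034,n+' long')
g=F["top"]["pixels"][165:225,215:330];g2=F["scene"]["pixels"][140:230,225:345]
cv2.imwrite("pics/c.png",np.vstack([cv2.resize(g,(600,313),interpolation=2),cv2.resize(g2,(600,285)[:2],interpolation=2)]))
# grinder extents
P=A;m=(P[:,1]<-.1)&(P[:,1]>-.5)&(P[:,0]<.6)&(P[:,2]>.04)&(P[:,0]>.1)
Q=P[m];print('grinder',np.nanpercentile(Q,[1,50,99],axis=0).round(3))
```

```text
top head 77 [467.8  50.9  12.   29.4  70.1] zmax 0.0857 mean [0.4677 0.0507]
top loop 257 [470.1  52.6  92.7  47.9  74.4] zmax 0.0326 mean [0.4693 0.0522]
top sq 451 [ 499.5 -253.1  141.4  168.    82.8] zmax 0.0335 mean [ 0.5219 -0.2617]
top long 567 [506.4 316.3 201.1 140.   83.7] zmax 0.0336 mean [0.5087 0.3196]
scene head 129 [468.   53.4  11.9  30.9  64. ] zmax 0.0869 mean [0.463  0.0564]
scene loop 335 [469.   55.1  93.2  48.4  74. ] zmax 0.0353 mean [0.4666 0.0581]
scene sq 365 [ 513.2 -252.5  141.4  143.5   83.1] zmax 0.0335 mean [ 0.5348 -0.2184]
scene long 1305 [505.7 317.8 200.1 142.8  84. ] zmax 0.0339 mean [0.5009 0.32  ]
grinder [[ 0.222 -0.472  0.053]
 [ 0.339 -0.229  0.182]
 [ 0.442 -0.162  0.247]]
```

View pics/c.png

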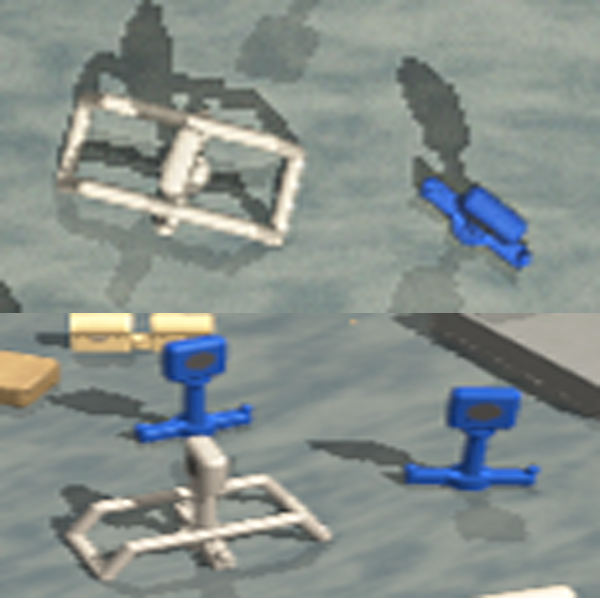

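The crop confirms it: the steel hook stands crosswise in the loop, and both blue hooks stand free. Moving above it.

Request:
step_arm(
  deltas=[
    [[-0.0253,-0.024,0.004],[0,0,0]],
    [[-0.0253,-0.024,0.004],[0,0,0]],
    [[-0.0253,-0.024,0.004],[0,0,0]],
    [[-0.0253,-0.024,0.004],[0,0,0]],
    [[-0.0253,-0.024,0.004],[0,0,0]],
    [[-0.0253,-0.024,0.004],[0,0,0]],
    [[-0.0253,-0.024,0.004],[0,0,0]],
    [[-0.0253,-0.024,0.004],[0,0,0]],
    [[-0.0253,-0.024,0.004],[0,0,0]],
    [[-0.0253,-0.024,0.004],[0,0,0]],
    [[-0.0253,-0.024,0.004],[0,0,0]],
    [[-0.0253,-0.024,0.004],[0,0,0]],
    [[-0.0253,-0.024,0.004],[0,0,0]],
    [[-0.0253,-0.024,0.004],[0,0,0]],
    [[-0.0253,-0.024,0.004],[0,0,0]],
    [[-0.0253,-0.024,0.004],[0,0,0]],
    [[0,0,0],[0,0,-3]],
    [[0,0,0],[0,0,0]],
    [[0,0,0],[0,0,0]],
  ],
  claw=0.05,
)

```text
clock: 2.08
eef_pos: [0.4681, 0.0531, 0.1673]
eef_rot: [[-0.931, 0.365, -0.0], [0.365, 0.931, 0.001], [0.0, 0.0, -1.0]]
ft_force: [0.3, 0.8, -0.5]
gripper_width: 0.0502
finger_force: 0.0
```

```bash
cat >> h.py <<'E'
def go(x,y,z=None,yaw=None,s=None):
    "tool-frame shift to a world TCP target; turn about tool z to bring tool y to world yaw (mod 180)"
    s=s or bot.read_state();R=np.array(s["eef_rot"]);p=np.array(s["eef_pos"])
    cur=np.degrees(np.arctan2(R[1,1],R[0,1]))
    d=R.T@(np.array([x,y,p[2] if z is None else z])-p)
    print('t',s["clock"],'p',p.round(4),'yaw',round(cur,2),'tilt',R[2].round(3),'w',s["gripper_width"],'ff',s["finger_force"],'F',np.round(s["ft_force"],1))
    print('q',np.round(s["joint_pos"],1))
    print('shift',d.round(4),'turn z', None if yaw is None else round(-((yaw-cur+90)%180-90),2))
E
python3 - <<'E'
from h import *
go(.468,.052,.051,68)
W=np.vstack([cloud(dict(np.load(n+".npz"))).reshape(-1,3) for n in("top","scene")])
# obstacles in a 0.1 band about base->bin line
u=np.array([.525,-.253]);L=np.hypot(*u);u/=L
a=W[:,:2]@u;b=W[:,0]*u[1]-W[:,1]*u[0]
for lo in np.arange(.2,.66,.04):
    m=(a>lo)&(a<lo+.04)&(abs(b)<.08)&(W[:,2]<.4)
    print(round(lo,2),m.sum(),W[m,2].max().round(3) if m.any() else None)
f=bot.grab_frame("scene")
for d in bot.spot_point(f,"hook_mid")[:4]+bot.spot_point(f,"loop_mid"): print(round(d["conf"],2),np.round(d["position"],3))
E
```

```text
t 2.0833 p [0.4681 0.0531 0.1673] yaw 68.57 tilt [ 0.  0. -1.] w 0.05020434796040327 ff 0.0 F [ 0.3  0.8 -0.5]
q [ -4.2  19.5  -7.1 113.8   3.2  46.8  55.6]
shift [-0.0004 -0.0011  0.1163] turn z 0.57
0.2 1380 0.004
0.24 2620 0.142
0.28 3298 0.251
0.32 4543 0.256
0.36 5096 0.253
0.4 4263 0.246
0.44 3172 0.229
0.48 1335 0.194
0.52 1445 0.033
0.56 1532 0.033
0.6 1563 0.033
0.64 1279 0.034
0.96 [ 0.443 -0.082  0.042]
0.89 [ 0.559 -0.015  0.043]
0.55 [0.464 0.052 0.04 ]
0.69 [0.469 0.051 0.017]
```

Request:
step_arm(
  deltas=[
    [[0,-0.001,0.02],[0,0,0]],
    [[0,0,0.03],[0,0,0]],
    [[0,0,0.03],[0,0,0]],
    [[0,0,0.02],[0,0,0]],
    [[0,0,0.01],[0,0,0]],
    [[0,0,0.006],[0,0,0]],
    [[0,0,0],[0,0,0]],
  ],
)

```text
clock: 2.82
eef_pos: [0.4671, 0.0527, 0.0504]
eef_rot: [[-0.932, 0.363, -0.002], [0.363, 0.932, -0.0], [0.002, -0.001, -1.0]]
ft_force: [0.1, -0.1, 1.2]
gripper_width: 0.0499
finger_force: 0.0
```

Request:
step_arm(
  deltas=[
    [[0,0,0],[0,0,0]],
    [[0,0,0],[0,0,0]],
    [[0,0,0],[0,0,0]],
    [[0,0,0],[0,0,0]],
    [[0,0,0],[0,0,0]],
    [[0,0,0],[0,0,0]],
    [[0,0,0],[0,0,0]],
    [[0,0,0],[0,0,0]],
  ],
  claw=0.0,
)

```text
clock: 3.48
eef_pos: [0.4683, 0.0516, 0.0523]
eef_rot: [[-0.931, 0.364, 0.002], [0.364, 0.931, -0.0], [-0.002, 0.001, -1.0]]
ft_force: [-1.3, -0.7, 4.8]
gripper_width: 0.0111
finger_force: 64.4
```

Request:
step_arm(
  deltas=[
    [[0,0,-0.003],[0,0,0]],
    [[0,0,0],[0,0,0]],
    [[0,0,0],[0,0,0]],
  ],
)

```text
clock: 3.73
eef_pos: [0.468, 0.0518, 0.0547]
eef_rot: [[-0.931, 0.364, 0.001], [0.364, 0.931, 0.0], [-0.001, 0.0, -1.0]]
ft_force: [0.4, -0.9, -0.6]
gripper_width: 0.0115
finger_force: 63.8
```

Run:
```python
from h import *
go(.468,.052)
f=bot.grab_frame("top");W=cloud(f).reshape(-1,3)
cv2.imwrite("pics/d.png",np.hstack([cv2.resize(f["pixels"][165:225,215:285],(400,343)),cv2.resize(bot.grab_frame("scene")["pixels"][150:230,225:315],(386,343))]))
```

```text
t 3.7333 p [0.468  0.0518 0.0547] yaw 68.66 tilt [-0.001  0.    -1.   ] w 0.011517229536670835 ff 63.81310053169727 F [ 0.4 -0.9 -0.6]
q [ -5.4  29.4  -5.6 121.4   5.6  29.4  53.5]
shift [0.0001 0.0002 0.    ] turn z None
```

View pics/d.png

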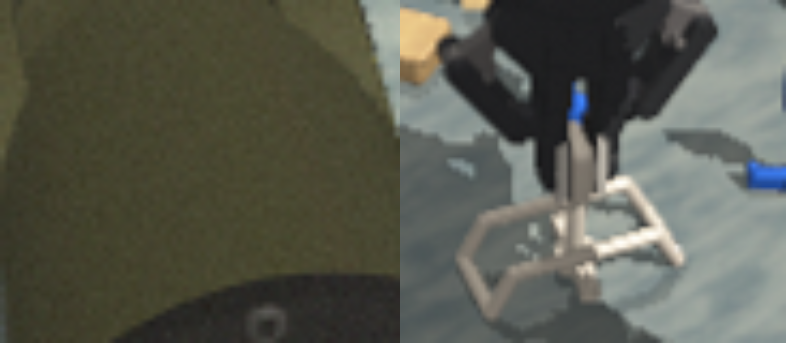

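The scene crop shows the steel head between the pads and the loop flat on the bench. Now turning 84.7° in place.

Request:
step_arm(
  deltas=[
    [[0,0,0],[0,0,6.05]],
    [[0,0,0],[0,0,6.05]],
    [[0,0,0],[0,0,6.05]],
    [[0,0,0],[0,0,6.05]],
    [[0,0,0],[0,0,6.05]],
    [[0,0,0],[0,0,6.05]],
    [[0,0,0],[0,0,6.05]],
    [[0,0,0],[0,0,6.05]],
    [[0,0,0],[0,0,6.05]],
    [[0,0,0],[0,0,6.05]],
    [[0,0,0],[0,0,6.05]],
    [[0,0,0],[0,0,6.05]],
    [[0,0,0],[0,0,6.05]],
    [[0,0,0],[0,0,6.05]],
    [[0,0,0],[0,0,0]],
    [[0,0,0],[0,0,0]],
  ],
)

```text
clock: 5.17
eef_pos: [0.4677, 0.052, 0.0541]
eef_rot: [[0.273, 0.962, -0.0], [0.962, -0.273, -0.0], [-0.0, -0.0, -1.0]]
ft_force: [-0.7, 0.4, -0.8]
gripper_width: 0.0114
finger_force: 63.8
```

Run:
```python
from h import *
go(.468,.052,None,-16)
f=bot.grab_frame("scene");P=cloud(f).reshape(-1,3)
cv2.imwrite("pics/e.png",cv2.resize(f["pixels"][150:230,225:315],(675,600)))
m=(np.hypot(P[:,0]-.47,P[:,1]-.053)<.075)&(P[:,2]>.018)&(P[:,2]<.034)
print(cv2.minAreaRect((P[m][:,:2]*1000).astype(np.float32)))
```

```text
t 5.1667 p [0.4677 0.052  0.0541] yaw -15.83 tilt [-0. -0. -1.] w 0.011439945722674951 ff 63.83989155292511 F [-0.7  0.4 -0.8]
q [-22.4  30.9  19.2 121.6 -19.4  30.4  -4.7]
shift [ 0.0001  0.0003 -0.    ] turn z 0.17
((469.5751647949219, 55.36602020263672), (92.58879852294922, 48.730796813964844), 73.89570617675781)
```

View pics/e.png

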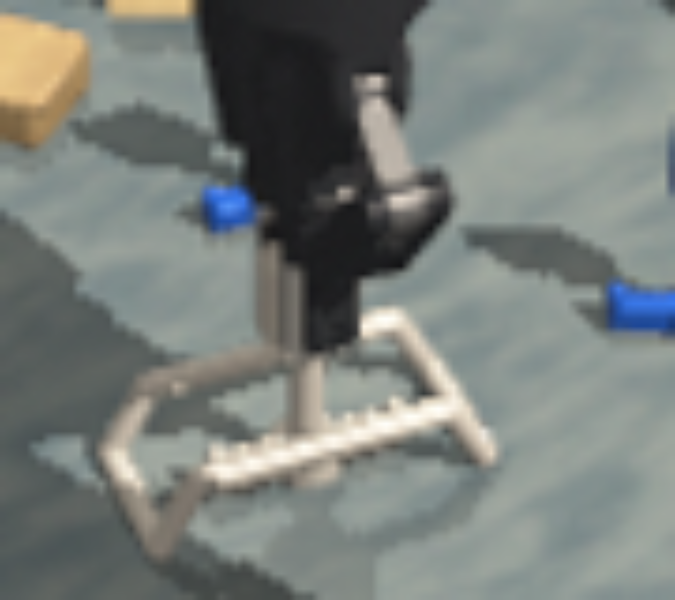

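The loop hasn't moved and the prongs now lie along it. Lifting gently.

Request:
step_arm(
  deltas=[
    [[0,0,-0.005],[0,0,0]],
    [[0,0,-0.005],[0,0,0]],
    [[0,0,-0.005],[0,0,0]],
    [[0,0,-0.005],[0,0,0]],
    [[0,0,-0.005],[0,0,0]],
    [[0,0,-0.005],[0,0,0]],
    [[0,0,-0.01],[0,0,0]],
    [[0,0,-0.01],[0,0,0]],
    [[0,0,-0.02],[0,0,0]],
    [[0,0,-0.03],[0,0,0]],
    [[0,0,-0.04],[0,0,0]],
    [[0,0,0],[0,0,0]],
  ],
)

```text
clock: 6.22
eef_pos: [0.4709, 0.0513, 0.2005]
eef_rot: [[0.277, 0.961, 0.009], [0.961, -0.277, 0.002], [0.004, 0.009, -1.0]]
ft_force: [1.3, -0.4, -0.5]
gripper_width: 0.0109
finger_force: 64.3
```

Run:
```python
from h import *
go(.538,-.247,.25,-7)
f=bot.grab_frame("scene");P=cloud(f).reshape(-1,3)
cv2.imwrite("pics/f.png",cv2.resize(f["pixels"][90:240,200:360],(640,600)))
m=(np.hypot(P[:,0]-.47,P[:,1]-.053)<.075)&(P[:,2]>.018)&(P[:,2]<.034)
print(cv2.minAreaRect((P[m][:,:2]*1000).astype(np.float32)))
```

```text
t 6.2167 p [0.4709 0.0513 0.2005] yaw -16.09 tilt [ 0.004  0.009 -1.   ] w 0.010869969712924355 ff 64.25073992460966 F [ 1.3 -0.4 -0.5]
q [-29.1  18.8  26.8 111.4 -10.7  51.7 -12.9]
shift [-0.2678  0.1475 -0.0493] turn z -9.09
((468.6571960449219, 54.162330627441406), (94.75202178955078, 48.98765182495117), 75.62435150146484)
```

View pics/f.png

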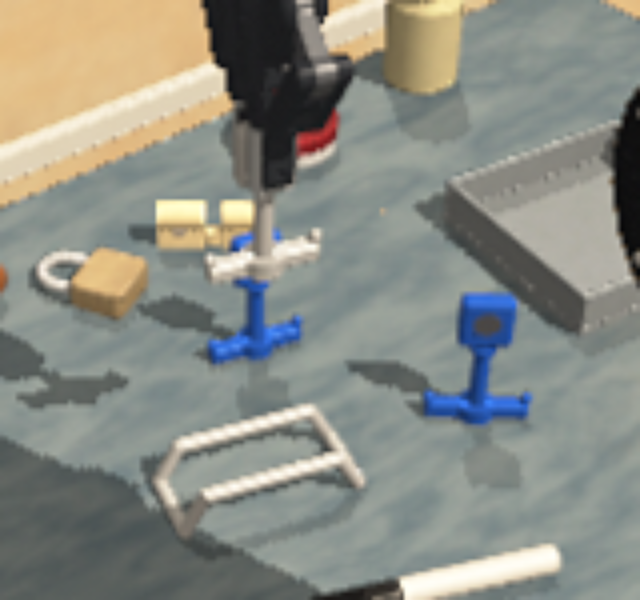

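The two are apart and the loop stands free. Carrying the hook to the square bin.

Request:
step_arm(
  deltas=[
    [[0,0,-0.02],[0,0,0]],
    [[0,0,-0.02],[0,0,0]],
    [[-0.0223,0.0123,-0.002],[0,0,0]],
    [[-0.0223,0.0123,-0.002],[0,0,0]],
    [[-0.0223,0.0123,-0.002],[0,0,0]],
    [[-0.0223,0.0123,-0.002],[0,0,0]],
    [[-0.0223,0.0123,-0.002],[0,0,0]],
    [[-0.0223,0.0123,0],[0,0,0]],
    [[-0.0223,0.0123,0],[0,0,0]],
    [[-0.0223,0.0123,0],[0,0,0]],
    [[-0.0223,0.0123,0],[0,0,0]],
    [[-0.0223,0.0123,0],[0,0,0]],
    [[-0.0223,0.0123,0],[0,0,0]],
    [[-0.0223,0.0123,0],[0,0,0]],
    [[0,0,0],[0,0,0]],
    [[0,0,0],[0,0,0]],
  ],
)

```text
clock: 7.6
eef_pos: [0.5348, -0.2476, 0.2431]
eef_rot: [[0.279, 0.96, -0.002], [0.96, -0.279, -0.0], [-0.001, -0.002, -1.0]]
ft_force: [-0.1, 0.1, -1.7]
gripper_width: 0.0114
finger_force: 64.2
```

Run:
```python
from h import *
go(.538,-.247,.057,-7)
f=bot.grab_frame("top")
g=bot.grab_frame("scene")
cv2.imwrite("pics/g.png",np.hstack([cv2.resize(f["pixels"][120:320,250:450],(400,400)),cv2.resize(g["pixels"][20:220,270:470],(400,400))]))
```

```text
t 7.6 p [ 0.5348 -0.2476  0.2431] yaw -16.21 tilt [-0.001 -0.002 -1.   ] w 0.01141290048059732 ff 64.19087067246437 F [-0.1  0.1 -1.7]
q [  3.9  27.6  29.6  90.8 -14.5  65.6  20.5]
shift [0.0016 0.0032 0.1861] turn z -9.21
```

View pics/g.png

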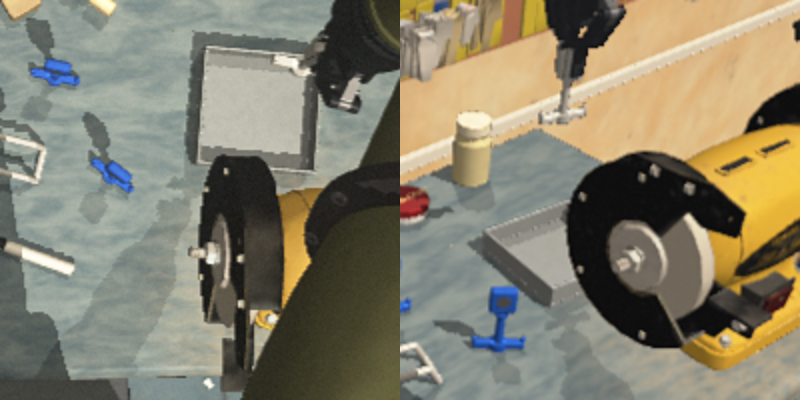

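Request:
step_arm(
  deltas=[
    [[0.002,0.003,0.02],[0,0,-4]],
    [[0,0,0.02],[0,0,-5]],
    [[0,0,0.02],[0,0,0]],
    [[0,0,0.02],[0,0,0]],
    [[0,0,0.02],[0,0,0]],
    [[0,0,0],[0,0,0]],
  ],
)

```text
clock: 8.2
eef_pos: [0.5373, -0.2419, 0.1406]
eef_rot: [[0.12, 0.993, -0.006], [0.993, -0.12, 0.004], [0.003, -0.006, -1.0]]
ft_force: [-1.1, 1.0, -2.0]
gripper_width: 0.0114
finger_force: 64.1
```

Request:
step_arm(
  deltas=[
    [[0,0,0.02],[0,0,0]],
    [[0,0,0.02],[0,0,0]],
    [[0,0,0.02],[0,0,0]],
    [[0,0,0.01],[0,0,0]],
    [[0,0,0.008],[0,0,0]],
    [[0,0,0],[0,0,0]],
    [[0,0,0],[0,0,0]],
  ],
)

```text
clock: 8.78
eef_pos: [0.5395, -0.2451, 0.067]
eef_rot: [[0.122, 0.992, 0.001], [0.992, -0.122, -0.0], [-0.0, 0.001, -1.0]]
ft_force: [0.4, -0.3, -0.6]
gripper_width: 0.0109
finger_force: 64.3
```

Request:
step_arm(
  deltas=[
    [[0,0,0.004],[0,0,0]],
    [[0,0,0.002],[0,0,0]],
    [[0,0,0.001],[0,0,0]],
    [[0,0,0],[0,0,0]],
    [[0,0,0],[0,0,0]],
  ],
)

```text
clock: 9.2
eef_pos: [0.5392, -0.2451, 0.0595]
eef_rot: [[0.123, 0.992, 0.0], [0.992, -0.123, -0.0], [-0.0, 0.0, -1.0]]
ft_force: [0.1, -0.3, -0.8]
gripper_width: 0.0113
finger_force: 64.3
```

Request:
step_arm(
  deltas=[
    [[0,0,0.002],[0,0,0]],
    [[0,0,0.001],[0,0,0]],
    [[0,0,0],[0,0,0]],
    [[0,0,0],[0,0,0]],
  ],
)

```text
clock: 9.53
eef_pos: [0.5392, -0.2451, 0.0564]
eef_rot: [[0.123, 0.992, 0.0], [0.992, -0.123, -0.0], [0.0, 0.0, -1.0]]
ft_force: [0.3, 0.8, 1.7]
gripper_width: 0.0112
finger_force: 64.7
```

Touching the floor (force has changed sign). Releasing and backing up.

Request:
step_arm(
  deltas=[
    [[0,0,0],[0,0,0]],
    [[0,0,0],[0,0,0]],
    [[0,0,0],[0,0,0]],
    [[0,0,0],[0,0,0]],
    [[0,0,0],[0,0,0]],
    [[0,0,-0.005],[0,0,0]],
    [[0,0,-0.015],[0,0,0]],
    [[0,0,-0.03],[0,0,0]],
    [[0,0,-0.04],[0,0,0]],
    [[0,0,-0.04],[0,0,0]],
    [[0,0,-0.04],[0,0,0]],
    [[0,0,-0.02],[0,0,0]],
    [[0,0,0],[0,0,0]],
  ],
  claw=0.04,
)

```text
clock: 10.62
eef_pos: [0.5409, -0.2467, 0.2523]
eef_rot: [[0.123, 0.992, 0.009], [0.992, -0.123, -0.004], [-0.003, 0.009, -1.0]]
ft_force: [0.1, -0.4, 0.2]
gripper_width: 0.0398
finger_force: 0.0
```

Run:
```python
from h import *
go(.47,.053,.2,-16)
f=bot.grab_frame("top");g=bot.grab_frame("scene")
for q in(f,g):
  P=cloud(q).reshape(-1,3)
  m=(np.hypot(P[:,0]-.47,P[:,1]-.053)<.075)&(P[:,2]>.018)&(P[:,2]<.034)
  print(m.sum(), m.sum()>9 and cv2.minAreaRect((P[m][:,:2]*1000).astype(np.float32)))
  m=(np.hypot(P[:,0]-.54,P[:,1]+.245)<.045)&(P[:,2]>.06)&(P[:,2]<.1)
  print('hook head',m.sum(), m.sum()>4 and (P[m].mean(0).round(3),P[m][:,2].max()))
  print([(round(d["conf"],2),np.round(d["position"],3)) for d in bot.spot_point(q,"hook_mid")])
cv2.imwrite("pics/i.png",np.hstack([cv2.resize(f["pixels"][120:270,300:450],(400,400)),cv2.resize(g["pixels"][70:170,300:400],(400,400))]))
```

```text
t 10.6167 p [ 0.5409 -0.2467  0.2523] yaw -7.06 tilt [-0.003  0.009 -1.   ] w 0.039787548970521704 ff 0.0 F [ 0.1 -0.4  0.2]
q [  4.9  26.9  27.5  89.7 -13.3  66.1  28.1]
shift [ 0.2889 -0.1077  0.0506] turn z 8.94
255 ((469.96551513671875, 52.07501983642578), (88.3609848022461, 47.786781311035156), 74.33438110351562)
hook head 102 (array([ 0.538, -0.243,  0.081]), np.float64(0.08913282568780287))
[(0.76, array([ 0.44 , -0.078,  0.04 ])), (0.75, array([ 0.543, -0.248,  0.044])), (0.48, array([ 0.559, -0.02 ,  0.042]))]
329 ((469.31744384765625, 55.164241790771484), (94.16720581054688, 49.881221771240234), 75.41668701171875)
hook head 133 (array([ 0.536, -0.24 ,  0.078]), np.float64(0.09207075207899353))
[(0.8, array([ 0.56 , -0.016,  0.044])), (0.73, array([ 0.539, -0.246,  0.046])), (0.72, array([ 0.442, -0.08 ,  0.039]))]
```

View pics/i.png

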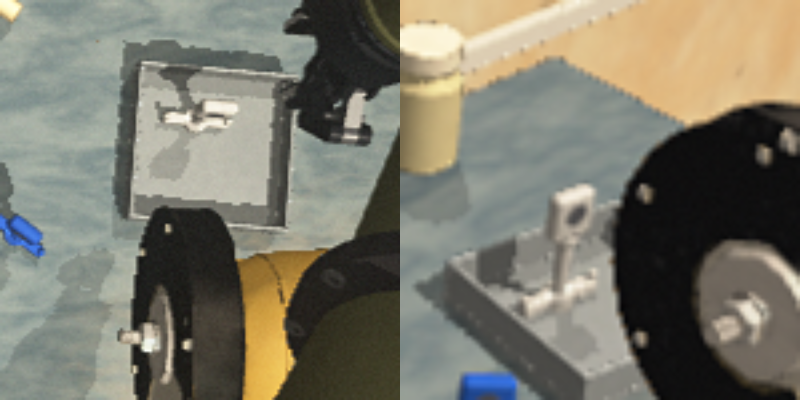

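The hook stands in the square bin (crop left (205,115), right (565,250)). Now the loop.

Request:
step_arm(
  deltas=[
    [[0.0241,-0.009,0.0],[0,0,0]],
    [[0.0241,-0.009,0.0],[0,0,0]],
    [[0.0241,-0.009,0.0],[0,0,0]],
    [[0.0241,-0.009,0.004],[0,0,0]],
    [[0.0241,-0.009,0.01],[0,0,0]],
    [[0.0241,-0.009,0.01],[0,0,0]],
    [[0.0241,-0.009,0.01],[0,0,0]],
    [[0.0241,-0.009,0.01],[0,0,0]],
    [[0.0241,-0.009,0.01],[0,0,0]],
    [[0.0241,-0.009,0.01],[0,0,0]],
    [[0.0241,-0.009,0.01],[0,0,0]],
    [[0.0241,-0.009,0.01],[0,0,0]],
    [[0,0,0.01],[0,0,4.4]],
    [[0,0,0.01],[0,0,4]],
    [[0,0,0],[0,0,0]],
    [[0,0,0],[0,0,0]],
  ],
  claw=0.08,
)

```text
clock: 12.15
eef_pos: [0.4664, 0.055, 0.1412]
eef_rot: [[0.264, 0.964, -0.003], [0.964, -0.264, -0.001], [-0.002, -0.003, -1.0]]
ft_force: [-0.8, -0.5, 0.5]
gripper_width: 0.0798
finger_force: 0.0
```

Run:
```python
from h import *
go(.4695,.053,.005,-15.5)
```

```text
t 12.15 p [0.4664 0.055  0.1412] yaw -15.33 tilt [-0.002 -0.003 -1.   ] w 0.07978977171670858 ff 0.0 F [-0.8 -0.5  0.5]
q [-28.3  23.4  26.1 116.2 -14.6  43.7  -8.8]
shift [-0.0008  0.0039  0.1362] turn z 0.17
```

Request:
step_arm(
  deltas=[
    [[-0.001,0.003,0.02],[0,0,0]],
    [[0,0,0.03],[0,0,0]],
    [[0,0,0.03],[0,0,0]],
    [[0,0,0.02],[0,0,0]],
    [[0,0,0.015],[0,0,0]],
    [[0,0,0.01],[0,0,0]],
    [[0,0,0.007],[0,0,0]],
    [[0,0,0],[0,0,0]],
    [[0,0,0],[0,0,0]],
  ],
)

```text
clock: 12.9
eef_pos: [0.4702, 0.0531, 0.0105]
eef_rot: [[0.266, 0.964, -0.0], [0.964, -0.266, 0.0], [0.0, -0.0, -1.0]]
ft_force: [0.7, -0.1, 0.6]
gripper_width: 0.08
finger_force: 0.0
```

Request:
step_arm(
  deltas=[
    [[0,0,0],[0,0,0]],
    [[0,0,0],[0,0,0]],
    [[0,0,0],[0,0,0]],
    [[0,0,0],[0,0,0]],
    [[0,0,0],[0,0,0]],
    [[0,0,0],[0,0,0]],
    [[0,0,0],[0,0,0]],
    [[0,0,0],[0,0,0]],
  ],
  claw=0.03,
)

```text
clock: 13.57
eef_pos: [0.4705, 0.0535, 0.0114]
eef_rot: [[0.266, 0.964, 0.002], [0.964, -0.266, 0.001], [0.001, 0.001, -1.0]]
ft_force: [-0.7, -0.4, 9.1]
gripper_width: 0.0458
finger_force: 59.8
```

Request:
step_arm(
  deltas=[
    [[0,0,-0.01],[0,0,0]],
    [[0,0,-0.02],[0,0,0]],
    [[0,0,-0.04],[0,0,0]],
    [[0,0,-0.04],[0,0,0]],
    [[0,0,-0.04],[0,0,0]],
    [[0,0,0],[0,0,0]],
    [[0,0,0],[0,0,0]],
  ],
)

```text
clock: 14.15
eef_pos: [0.4712, 0.0538, 0.1627]
eef_rot: [[0.265, 0.964, 0.005], [0.964, -0.265, 0.002], [0.003, 0.005, -1.0]]
ft_force: [0.2, 0.2, -1.2]
gripper_width: 0.0457
finger_force: 62.0
```

Run:
```python
from h import *
go(.506,.317,.16,-6.5)
f=bot.grab_frame("scene")
print([(round(d["conf"],2),np.round(d["position"],3)) for d in bot.spot_point(f,"loop_mid")])
cv2.imwrite("pics/j.png",cv2.resize(f["pixels"][100:250,200:350],(600,600)))
```

```text
t 14.15 p [0.4712 0.0538 0.1627] yaw -15.4 tilt [ 0.003  0.005 -1.   ] w 0.04570998754614638 ff 62.032231092453 F [ 0.2  0.2 -1.2]
q [-29.4  22.   27.7 114.3 -14.   46.6  -9.2]
shift [ 0.263  -0.0364  0.0033] turn z -8.9
[(0.72, array([0.473, 0.053, 0.168])), (0.34, array([0.507, 0.313, 0.008]))]
```

View pics/j.png

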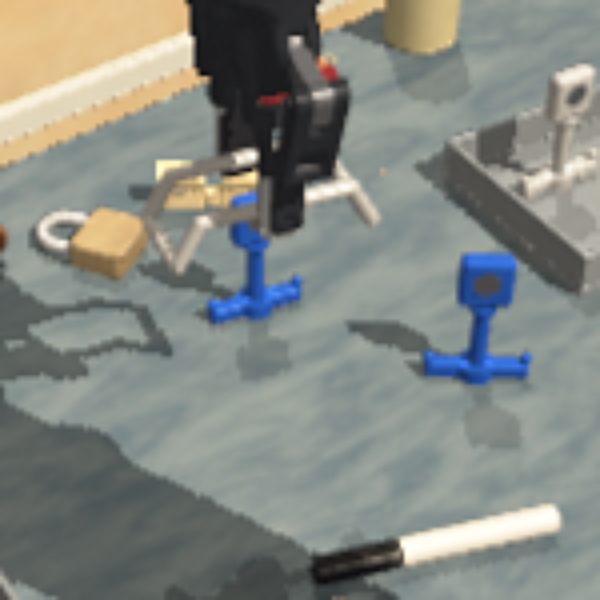

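The loop is held level. Over to the long bin.

Request:
step_arm(
  deltas=[
    [[0.0239,-0.0033,0],[0,0,0]],
    [[0.0239,-0.0033,0],[0,0,0]],
    [[0.0239,-0.0033,0],[0,0,0]],
    [[0.0239,-0.0033,0],[0,0,0]],
    [[0.0239,-0.0033,0],[0,0,0]],
    [[0.0239,-0.0033,0],[0,0,0]],
    [[0.0239,-0.0033,0],[0,0,0]],
    [[0.0239,-0.0033,0],[0,0,0]],
    [[0.0239,-0.0033,0],[0,0,0]],
    [[0.0239,-0.0033,0],[0,0,0]],
    [[0.0239,-0.0033,0],[0,0,0]],
    [[0,0,0.02],[0,0,-4.4]],
    [[0,0,0.02],[0,0,-4.5]],
    [[0,0,0.02],[0,0,0]],
    [[0,0,0],[0,0,0]],
    [[0,0,0],[0,0,0]],
  ],
)

```text
clock: 15.58
eef_pos: [0.5037, 0.3155, 0.0981]
eef_rot: [[0.115, 0.993, -0.004], [0.993, -0.115, -0.003], [-0.003, -0.004, -1.0]]
ft_force: [0.6, 0.6, -0.6]
gripper_width: 0.0453
finger_force: 62.0
```

Run:
```python
from h import *
go(.506,.317,.0155,-6.5)
```

```text
t 15.5833 p [0.5037 0.3155 0.0981] yaw -6.6 tilt [-0.003 -0.004 -1.   ] w 0.04529886922932181 ff 61.97885513305664 F [ 0.6  0.6 -0.6]
q [-47.7  35.6  21.4 100.6 -16.8  47.3 -24.9]
shift [0.002  0.0025 0.0826] turn z -0.1
```

Request:
step_arm(
  deltas=[
    [[0.002,0.002,0.02],[0,0,0]],
    [[0,0,0.02],[0,0,0]],
    [[0,0,0.02],[0,0,0]],
    [[0,0,0.01],[0,0,0]],
    [[0,0,0.005],[0,0,0]],
    [[0,0,0],[0,0,0]],
    [[0,0,0],[0,0,0]],
  ],
)

```text
clock: 16.17
eef_pos: [0.5078, 0.3184, 0.0261]
eef_rot: [[0.114, 0.993, 0.001], [0.993, -0.114, 0.0], [0.001, 0.001, -1.0]]
ft_force: [-0.4, 0.2, -0.6]
gripper_width: 0.0458
finger_force: 62.0
```

Request:
step_arm(
  deltas=[
    [[0,0,0.005],[0,0,0]],
    [[0,0,0.003],[0,0,0]],
    [[0,0,0],[0,0,0]],
    [[0,0,0],[0,0,0]],
  ],
)

```text
clock: 16.5
eef_pos: [0.5072, 0.3183, 0.0174]
eef_rot: [[0.114, 0.993, 0.0], [0.993, -0.114, 0.0], [0.0, 0.0, -1.0]]
ft_force: [-0.3, -0.5, -1.9]
gripper_width: 0.0458
finger_force: 62.0
```

Request:
step_arm(
  deltas=[
    [[0,0,0.002],[0,0,0]],
    [[0,0,0],[0,0,0]],
    [[0,0,0],[0,0,0]],
  ],
)

```text
clock: 16.75
eef_pos: [0.5076, 0.3184, 0.0156]
eef_rot: [[0.114, 0.993, 0.001], [0.993, -0.114, 0.0], [0.0, 0.001, -1.0]]
ft_force: [0.5, -0.0, 1.0]
gripper_width: 0.0458
finger_force: 62.3
```

Request:
step_arm(
  deltas=[
    [[0,0,0.001],[0,0,0]],
    [[0,0,0],[0,0,0]],
    [[0,0,0],[0,0,0]],
  ],
)

```text
clock: 17.0
eef_pos: [0.5076, 0.3184, 0.0155]
eef_rot: [[0.114, 0.993, 0.001], [0.993, -0.114, 0.001], [0.001, 0.001, -1.0]]
ft_force: [-2.7, -1.0, 10.7]
gripper_width: 0.0461
finger_force: 63.1
```

Request:
step_arm(
  deltas=[
    [[0,0,0],[0,0,0]],
    [[0,0,0],[0,0,0]],
    [[0,0,0],[0,0,0]],
    [[0,0,0],[0,0,0]],
    [[0,0,0],[0,0,0]],
    [[0,0,-0.005],[0,0,0]],
    [[0,0,-0.01],[0,0,0]],
    [[0,0,-0.02],[0,0,0]],
    [[0,0,-0.04],[0,0,0]],
    [[0,0,-0.04],[0,0,0]],
    [[0,0,-0.04],[0,0,0]],
    [[0,0,-0.04],[0,0,0]],
    [[0,0,0],[0,0,0]],
    [[0,0,0],[0,0,0]],
    [[0,0,0],[0,0,0]],
  ],
  claw=0.068,
)

```text
clock: 18.25
eef_pos: [0.5069, 0.3182, 0.2097]
eef_rot: [[0.114, 0.994, 0.0], [0.994, -0.114, 0.001], [0.001, 0.0, -1.0]]
ft_force: [-0.4, 0.3, -0.8]
gripper_width: 0.068
finger_force: 0.0
```

Run:
```python
from h import *
go(.506,.317)
f=bot.grab_frame("scene")
for n in("loop_mid","hook_mid"):print([(round(d["conf"],2),np.round(d["position"],3)) for d in bot.spot_point(f,n)])
cv2.imwrite("pics/k.png",cv2.resize(f["pixels"][90:320,60:390],(800,558)))
```

```text
t 18.25 p [0.5069 0.3182 0.2097] yaw -6.53 tilt [ 0.001  0.    -1.   ] w 0.06799310644673327 ff 0.0 F [-0.4  0.3 -0.8]
q [-49.7  29.2  24.5  92.4 -13.3  61.3 -28.1]
shift [-0.0013 -0.0007 -0.    ] turn z None
[(0.94, array([0.51 , 0.321, 0.019]))]
[(0.95, array([ 0.445, -0.078,  0.041])), (0.94, array([ 0.56 , -0.019,  0.044])), (0.75, array([ 0.536, -0.242,  0.048]))]
```

View pics/k.png

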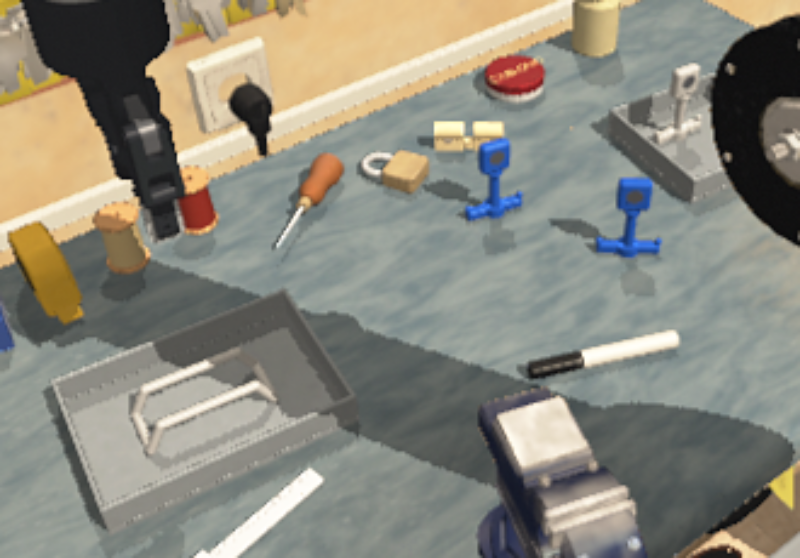

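The loop lies flat in the long bin (205,400) and the hook stands in the square bin (685,100). The gripper is clear of both, so I'm handing in.

```bash
python3 -c "
from workcell import bot
print(bot.job_done())"
```

```text
the job is handed in; nothing more can be done
None
```

The steel hook and the loop are separated: the hook stands in the square bin, the loop lies flat in the long bin, and the job was handed in at about 18 s; no verdict was returned.

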